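# Stack a wooden desk clock in the sloping gluing jig

### The arm

A 7-joint arm with a two-finger parallel gripper is mounted at the origin on the work surface. World frame = base frame: x ahead of the robot, y to its left, z up, the work surface at z = 0. Lengths are in m, angles in rad, forces in N, time in s.
With the tool pointing down it reaches from about 0.35 to 0.9 m from the base axis. Payload 8.1 kg.
Tool frame: the origin (TCP) lies at the very end of the fingers, on their centre line; the grasp point (between the pads) lies 19 mm behind it; z points along the fingers, y is the line along which they close (so a half turn about z gives the same grasp; the last joint's range is limited). The gripper opens to 92 mm and grips with 3 to 60 N. Pads are 19 mm wide; open, the fingers measure 130 mm over their backs; the gripper's body (75 mm by 190 mm) begins 47 mm behind the grasp point.
Start: joints at [1.149, 0.434, 0.025, 1.573, -0.012, 1.134, -0.075], TCP at [0.196, -0.594, 0.19] pointing down, gripper open.
Joint ranges: [-2.62, 2.62], [-0.44, 2.09], [-1.27, 1.32], [0.08, 2.57], [-1.32, 4.46], [0.12, 2], [-2.74, 2.74]. Speed limits (rad/s): [2.22, 2.22, 3.01, 3.01, 3.14, 3.14, 3.14].

### API

Orientations are given as a rotation vector (axis times angle).
In Python, from cell import observe, get_image, sign_off, find_in, trace, place_of gives the robot as it stands. The module is installed in compiled form; this text tells all that it offers.
- The arm moves only by the shell command python3 -m handwheel 'ROWS' [OPENING] [FORCE]. ROWS is JSON, a list of rows, each a list of 6 numbers: the shift along the tool's x, y, z each as a share of 0.02 m, from -1 to 1, then the turn, a rotation vector about the tool's x, y, z each as a share of 4 degrees, from -1 to 1. A call has 1 to 8 rows; each row shifts and turns the commanded pose from where the row before left it, along the tool's axes as they then stand; what a row does not reach is not made up. A row lasts 1/12 s, in which the tool goes at most 41.7 mm and 7.16 degrees, less where a joint would pass 70% of its speed; a pose out of reach is approached as far as the arm can. A call with a number of a shift or a turn outside -1 to 1 is refused whole. A call with a gripper value outside its range is refused whole. OPENING is the opening, from 0 (shut) to 1 (fully open), set as the call begins (- or left out, the last holds). The fingers move at their own pace and stop on an object; FORCE is the grip in N (left out, the last holds). Time passes only in rows, so rows that do not move let the fingers close. It gives the time, the measured TCP pose, the force, the opening and the grip force at its end, in the units of the state.
- observe(): the state, without advancing time (a new reading comes with each control period).
- get_image(name): name is "scene" or "side" or "wrist"; returns a dict with "image" (400x640x3 uint8, red, green, blue), "fx", "fy", "cx", "cy" (pixels), "k1" (the pictures are not rectified: a ray, as slopes to the right and down, at radius r is drawn at 1 + k1 r^2 times it, then the intrinsics apply), "position" and "orientation" of the camera in the world. Camera axes: x right, y down, z forward; pixel columns grow to the right and rows downward; lengths in m; the calibration is good to about 2 mm. A picture is of the moment at which its call begins. There is no depth.
- sign_off(): hands the job in; it is judged then, once.
Trained networks look in the newest picture that a camera, given by its name, has taken for a name from the list of things; names that differ only in an ending like _2 or _b are one class to them, and where a whole thing is asked for, a point or a joint stands for the part that bears it (a point fixed in the world has none). Each returns a list of dicts, best first, with "score" (0 to 1); they miss things now and then, are a little off and sometimes report something else, mostly with a low value. They report only what shows in the picture. A call takes as long as a camera call. They do not tell look-alikes from the thing itself.
- find_in(label, camera): "rect" ([centre column, centre row, width, height] as shares, 0 to 1, of the picture: columns of its width, rows of its height, round what is visible of it).
- trace(label, camera): "region" (400x640 bool, what is visible of it) and "rect" ([centre column, centre row, width, height] as shares, 0 to 1, of the picture: columns of its width, rows of its height, round what is visible of it).
- place_of(label, camera): "point" ([column, row] as shares, 0 to 1, of the picture: columns of its width, rows of its height: a listed point, or the origin of a listed thing).
The state is a dict: "clock": time; "joints": joint angles; "dq": joint speeds; "joint_efforts": joint torques, N m; "position": TCP position; "ee_rot": TCP orientation; "force": force on the tool from outside, world axes, zero at the start; "ft_torque": the same for the moment, N m; "width": opening from 0.0 (shut) to 1.0 (fully open); "gripper_force": force on a finger pad.
Only numpy, scipy, OpenCV 4.12 (cv2) and the standard library are available. Lean on these libraries where they do the work, as an engineer would, in place of code of your own. Each camera call takes 0.05 s, during which the arm holds its last target. There are 200 camera calls.

### The job

Dry-assemble the wooden desk clock in the sloping gluing jig: lay the thick square block squarely in the pocket first, then the thin square spacer on it, then the round clock face on top with its brass marks facing out. Each part must lie fully home and flat, parallel to the sloping pocket floor, and be let go before you add the next one. Leave everything else on the bench where it is.

Things in the scene. Friction and masses are not known exactly. Their poses are not given: they have to be found in the camera images.
- nest: sloping pocket of the gluing jig; origin: centre of the pocket floor, 60 mm above the table; x up the slope (30 degrees, away from the robot), y sideways, z square out of the pocket, up and towards the robot. 71 x 71 mm inside; walls 57 mm high along z, 12 mm thick. Each wall across y has a 44 mm finger gap in its middle, down to the floor: lower parts in with fingers closing along y
- jig: fixed plywood base of the gluing jig that carries the pocket, 190 mm (x) by 130 mm (y), 12 mm thick; origin under its centre, straight below the pocket's origin. The floor plate of the pocket is 101 mm square; the upper wall's top is the highest point, 135 mm above the table
- block: thick square block of dark wood, 66 x 66 mm, 34 mm high; origin at the centre of its underside, x and y square to its sides, z up
- spacer: thin square plate of the same dark wood, 66 x 66 mm, 14 mm high; origin at the centre of its underside, x and y square to its sides, z up
- disc: round clock face of the same dark wood, 66 mm diameter, 16 mm high, with a circle of small flush brass marks on its upper face; origin at the centre of its underside, z up through the marked face; starts marks up
- wheel: bystander: small plain wooden wheel lying flat, 44 mm diameter, 16 mm high, among the clock parts
- coaster: bystander: flat cork disc, 100 mm diameter, 10 mm high
- toy_car: bystander: wooden toy car, 130 mm long along its x, 56 mm wide, 59 mm high
- glue: bystander: white bottle, 60 mm diameter, 150 mm high
- mug: bystander: white mug, 80 mm diameter, 90 mm high, handle at its +y
- try_square: bystander: L-shaped try square lying flat: wooden stock 110 mm long along x, steel blade reaching 160 mm along +y, 18 mm high; origin under the centre of the stock
- brush: bystander: brush lying along its x, 200 mm long, about 25 mm high
- offcut: bystander: rectangular bar of the same dark wood, 140 x 45 x 30 mm
There are look-alikes about, which are no part of the job. Leave any red look-alike of the spacer alone.

How it is judged:
By the outcome, as a careful person would: the job done as asked, in the order asked, and still so for the second after the job is handed in, with the robot touching nothing.
It also fails if it takes over 72 s, if anything falls off the work surface, if the arm or the gripper's body presses on something with over 40 N, if the wrist force passes 120 N, or if a joint passes its speed limit or range.

## Working session

There is one attempt and no reset: what is moved stays moved. The work goes in short steps, Python scripts to look and compute and a shell command to move; the robot and the scene stay as the last step left them, time stands still between calls to the robot, and variables do not carry over. Pictures are saved under pics/ and viewed, at most 10 in all, crops included, and the job is handed in when it is done.

```bash
mkdir -p pics; ls; cat > h.py <<'E'
import numpy as np, cv2
from cell import *
from scipy.spatial.transform import Rotation as R
def cam(n):
    d=get_image(n); o=np.array(d["orientation"],float)
    d["R"]=R.from_rotvec(o).as_matrix() if o.size==3 else (o if o.shape==(3,3) else R.from_quat(o).as_matrix())
    d["K"]=np.array([[d["fx"],0,d["cx"]],[0,d["fy"],d["cy"]],[0,0,1.]]); d["p"]=np.array(d["position"],float); return d
def ray(d,px):
    u=cv2.undistortPoints(np.array(px,float).reshape(-1,1,2),d["K"],np.array([d["k1"],0,0,0.]))[:,0]
    return np.c_[u,np.ones(len(u))]@d["R"].T
def on_z(d,px,z):
    r=ray(d,px); return d["p"]+r*((z-d["p"][2])/r[:,2])[:,None]
def proj(d,X):
    return cv2.projectPoints((np.array(X,float).reshape(-1,3)-d["p"])@d["R"],np.zeros(3),np.zeros(3),d["K"],np.array([d["k1"],0,0,0.]))[0][:,0]
def save(d,f,s=1.0,crop=None):
    im=d["image"]
    if crop: a,b,c,e=crop; im=im[b:e,a:c]
    cv2.imwrite("pics/"+f,cv2.resize(im[:,:,::-1],None,fx=s,fy=s,interpolation=cv2.INTER_CUBIC))
E
python3 - <<'E'
from h import *
print(observe())
for n in("scene","side"):
    d=cam(n); print(n,d["orientation"],d["p"],d["fx"],d["k1"]); save(d,n+"0.png",1.25)
    for l in "nest jig block spacer disc wheel coaster toy_car glue mug try_square brush offcut".split():
        for t in place_of(l,n)[:3]:
            px=[t["point"][0]*640,t["point"][1]*400]; print(l,round(t["score"],2),np.round(px),np.round(on_z(d,px,0.06 if l=="nest" else 0)[0],3))
E
```

```text
pics
{'clock': 0.0, 'joints': array([ 1.14938833,  0.43525744,  0.02493362,  1.57408099, -0.01160228,
        1.13396072, -0.07510924]), 'dq': array([-8.99997302e-04, -6.59655208e-05, -1.25061789e-03, -2.56069903e-03,
        9.77390495e-04,  6.13428341e-04, -4.20249834e-04]), 'joint_efforts': array([-4.00571316e-04, -6.67846298e+01,  9.85026062e-01, -3.14454961e+01,
       -6.04950730e-02,  4.27916273e-02,  2.06413902e-04]), 'position': array([ 0.1956892 , -0.59299451,  0.18892936]), 'ee_rot': array([-3.10027657e+00, -4.98355054e-01,  5.80660167e-04]), 'force': array([-0.43145852,  0.31339732, -0.0396068 ]), 'ft_torque': array([-0.01276031,  0.03333832, -0.01177328]), 'gripper_force': 0.0, 'width': 0.9986733618578981}
scene [-1.93489808 -1.12751255  0.5986862 ] [ 1.3094105  -0.42403393  0.67204707] 392.7153413804455 0.01890877387513007
nest 0.71 [391. 188.] [0.554 0.227 0.06 ]
jig 0.89 [392. 203.] [0.55 0.24 0.  ]
block 0.59 [288. 210.] [ 0.427 -0.051  0.   ]
spacer 0.88 [307. 264.] [ 0.662 -0.11   0.   ]
spacer 0.75 [178. 335.] [ 0.717 -0.434  0.   ]
spacer 0.69 [414. 254.] [0.763 
[... 879 characters left out ...]
.703 -0.436  0.   ]
spacer 0.56 [316. 188.] [ 0.657 -0.107 -0.   ]
disc 0.72 [385. 178.] [ 0.487 -0.327  0.   ]
disc 0.25 [272. 239.] [0.594 0.191 0.   ]
disc 0.2 [355. 221.] [ 0.434 -0.049  0.   ]
wheel 0.71 [354. 222.] [ 0.436 -0.045  0.   ]
wheel 0.61 [356. 194.] [ 0.52  -0.175  0.   ]
coaster 0.9 [404. 211.] [ 0.333 -0.201  0.   ]
toy_car 0.85 [273. 195.] [ 0.751  0.024 -0.   ]
glue 0.6 [337. 162.] [ 0.698 -0.293 -0.   ]
mug 0.62 [211. 255.] [0.69  0.362 0.   ]
try_square 0.69 [271. 192.] [0.77  0.016 0.   ]
try_square 0.68 [312. 292.] [0.357 0.268 0.   ]
try_square 0.62 [271. 237.] [0.601 0.185 0.   ]
brush 0.93 [220. 302.] [0.53  0.455 0.   ]
offcut 0.68 [389. 151.] [ 0.58 -0.5   0.  ]
```

View pics/scene0.png

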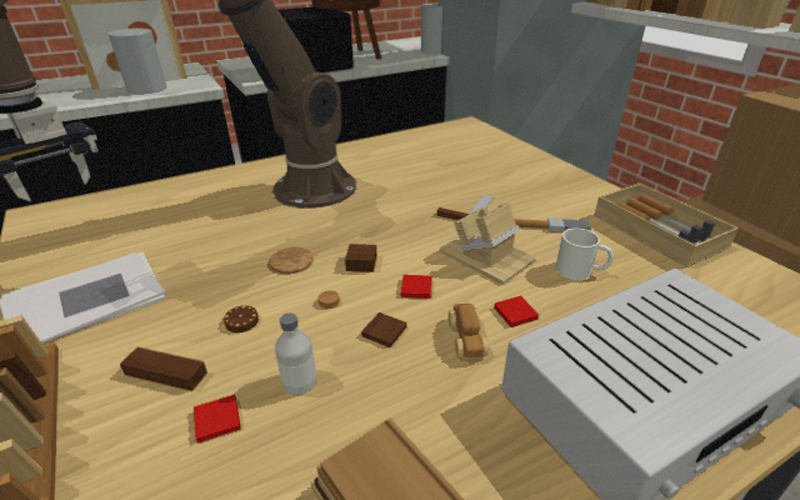

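View pics/side0.png

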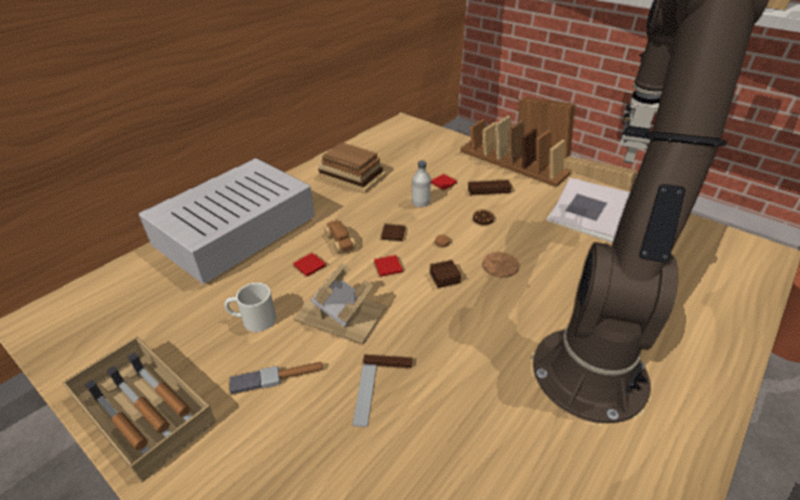

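Scene (800-px view): dark block at (361,257), dark spacer at (384,329) and brass-marked disc at (240,318). The jig is at (487,245), and there are three red look-alikes. Next I'll fit poses to the silhouettes.

```bash
cat >> h.py <<'E'
def box(x0,x1,y0,y1,z0,z1): return np.array([[x,y,z] for x in(x0,x1) for y in(y0,y1) for z in(z0,z1)])
def cyl(r,h): a=np.linspace(0,2*np.pi,40,endpoint=False); return np.r_[np.c_[r*np.cos(a),r*np.sin(a),0*a],np.c_[r*np.cos(a),r*np.sin(a),0*a+h]]
def rz(w): return R.from_euler("z",w).as_matrix()
RN=R.from_euler("y",-np.pi/6).as_matrix()
def nestparts():
    P=[box(-.095,.095,-.065,.065,0,.012)]
    N=[box(-.0505,.0505,-.0505,.0505,-.012,0),box(.0355,.0475,-.0475,.0475,0,.057),box(-.0475,-.0355,-.0475,.0475,0,.057)]
    for s in(1,-1):
        for a,b in((.022,.0475),(-.0475,-.022)): N.append(box(a,b,*sorted((s*.0355,s*.0475)),0,.057))
    return P+[n@RN.T+[0,0,.06] for n in N]
PARTS={"block":[box(-.033,.033,-.033,.033,0,.034)],"spacer":[box(-.033,.033,-.033,.033,0,.014)],"disc":[cyl(.033,.016)],"jig":nestparts()}
def render(d,parts,x,y,w,z=0,S=4):
    m=np.zeros((400*S,640*S),np.uint8)
    for P in parts:
        q=proj(d,P@rz(w).T+[x,y,z]); cv2.fillConvexPoly(m,cv2.convexHull(np.round((q+.5)*S).astype(np.int32)),255)
    return cv2.resize(m,(640,400),interpolation=cv2.INTER_AREA)/255.
def fit(views,parts,x0,yaws,z=0):
    from scipy.optimize import minimize
    def c(v): return sum(np.abs(render(d,parts,v[0],v[1],v[2],z)-m).sum()/m.sum() for d,m in views)
    best=[]
    for w in yaws:
        s=np.array([[x0[0],x0[1],w]]*4)+np.r_[np.zeros((1,3)),np.diag([.015,.015,.2])]
        r=minimize(c,s[0],method="Nelder-Mead",options=dict(initial_simplex=s,xatol=2e-4,fatol=1e-4,maxfev=110)); best.append((r.fun,r.x))
    best.sort(key=lambda b:b[0]); return best
E
python3 - <<'E'
from h import *
guess={"block":(.427,-.052),"spacer":(.66,-.108),"disc":(.498,-.334),"jig":(.548,.232)}
V={k:[] for k in guess}
for n in("scene","side"):
    d=cam(n); hsv=cv2.cvtColor(d["image"],cv2.COLOR_RGB2HSV)
    for l,g in guess.items():
        c=proj(d,[*g,.015])[0]; best=None
        for t in trace(l,n):
            m=t["region"]; ys,xs=np.nonzero(m)
            if len(xs) and np.hypot(xs.mean()-c[0],ys.mean()-c[1])<14: best=m; print(n,l,round(t["score"],2),m.sum(),[round(v*k) for v,k in zip(t["rect"],(640,400,640,400))]); break
        if best is None: print("miss",n,l)
        else: V[l].append((d,best.astype(float)))
import math
for l,g in guess.items():
    ya=[math.atan2(g[1],g[0])+a for a in(-.3,0,.3)] if l=="jig" else [0] if l=="disc" else [-.6,0,.6]
    for v in (V[l],)+tuple([a] for a in V[l]):
        for b in fit(v,PARTS[l],g,ya)[:1]: print(l,round(b[0],3),np.round(b[1],4))
E
```

```text
scene block 0.74 538 [287, 206, 31, 22]
scene spacer 0.83 634 [307, 263, 37, 27]
scene disc 0.59 466 [194, 255, 25, 20]
scene jig 0.85 2743 [392, 195, 77, 66]
side block 0.58 399 [356, 220, 23, 20]
side spacer 0.68 226 [314, 187, 20, 12]
side disc 0.52 187 [386, 177, 17, 10]
side jig 0.66 2485 [272, 244, 72, 62]
block 0.223 [ 0.4314 -0.0469 -0.6504]
block 0.059 [ 0.4305 -0.0471 -0.6279]
block 0.14 [ 0.4329 -0.0463 -0.6617]
spacer 0.17 [ 0.6656 -0.1098  0.5683]
spacer 0.051 [ 0.6654 -0.1101  0.5475]
spacer 0.113 [ 0.6657 -0.1091  0.5899]
disc 0.234 [ 0.497  -0.3465  0.0713]
disc 0.083 [ 0.4932 -0.3477  0.1703]
disc 0.064 [ 0.4992 -0.3463  0.0951]
jig 0.084 [0.5547 0.2261 0.2709]
jig 0.053 [0.5543 0.2263 0.2678]
jig 0.029 [0.5552 0.2263 0.2685]
```

```bash
cat >> h.py <<'E'
def toolR(yaw,tilt=0):  # tool z down, tool x at heading yaw; tilt: rotate like the nest (rad)
    return rz(yaw)@R.from_euler("y",-tilt).as_matrix()@np.diag([1,-1,-1.])
def plan(p,Rt,frm=None,name=""):
    if frm is None: s=observe(); p0=s["position"]; R0=R.from_rotvec(s["ee_rot"]).as_matrix()
    else: p0,R0=frm
    D=R0.T@(np.array(p)-p0); w=R.from_matrix(R0.T@Rt).as_rotvec()
    for N in range(1,60):
        r=w/N; M=sum(R.from_rotvec(r*k).as_matrix() for k in range(N)); s=np.linalg.solve(M,D)
        v=np.r_[s/.02,np.degrees(r)/4]
        if np.abs(v).max()<=1: break
    print(name,"N",N,np.round(v,2).tolist()); return np.array(p),Rt
E
python3 - <<'E'
from h import *
a=plan([.43,-.047,.15],toolR(np.radians(53.3)),name="above block")
E
```

```text
above block N 26 [0.99, -0.61, 0.08, 0.0, 0.0, -0.34]
```

```bash
for i in 1 2 3; do python3 -m handwheel '[[0.99,-0.61,0.08,0,0,-0.34],[0.99,-0.61,0.08,0,0,-0.34],[0.99,-0.61,0.08,0,0,-0.34],[0.99,-0.61,0.08,0,0,-0.34],[0.99,-0.61,0.08,0,0,-0.34],[0.99,-0.61,0.08,0,0,-0.34],[0.99,-0.61,0.08,0,0,-0.34],[0.99,-0.61,0.08,0,0,-0.34]]' 1; done
python3 -m handwheel '[[0.99,-0.61,0.08,0,0,-0.34],[0.99,-0.61,0.08,0,0,-0.34],[0,0,0,0,0,0]]'
python3 - <<'E'
from h import *
d=cam("wrist"); save(d,"w1.png"); s=observe(); print(s["clock"],s["position"],s["ee_rot"],d["p"],d["R"])
for t in trace("block","wrist")[:2]:
    m=t["region"]; print(t["score"],m.sum())
    for b in fit([(d,m.astype(float))],PARTS["block"],(.43,-.047),[-.64]): print(b)
E
```

```text
clock: 2.57
position: [0.3039, -0.4411, 0.177]
ee_rot: [3.04, 0.792, 0.0]
force: [-0.3, -0.4, -0.3]
width: 1.0
gripper_force: 0.0
clock: 3.23
position: [0.3807, -0.2719, 0.1643]
ee_rot: [2.951, 1.077, 0.001]
force: [0.4, -0.3, -0.4]
width: 0.998
gripper_force: 0.0
clock: 3.9
position: [0.4242, -0.0913, 0.1515]
ee_rot: [2.836, 1.351, 0.001]
force: [0.7, 0.5, 0.4]
width: 0.998
gripper_force: 0.0
clock: 4.15
position: [0.4299, -0.0416, 0.1483]
ee_rot: [-2.798, -1.426, -0.002]
force: [1.1, 1.0, -0.4]
width: 1.005
gripper_force: 0.0
4.2 [ 0.42964148 -0.04390903  0.14827317] [-2.80054461e+00 -1.42293235e+00 -1.05950640e-03] [0.46934666 0.01220899 0.34384451] [[ 8.09052102e-01 -5.69029382e-01 -1.47106284e-01]
 [-5.87736892e-01 -7.83387082e-01 -2.02163361e-01]
 [-2.04269926e-04  2.50020482e-01 -9.68240526e-01]]
0.83 5236
(np.float64(0.032049611288365615), array([ 0.43011079, -0.04783031, -0.59419523]))
```

View pics/w1.png

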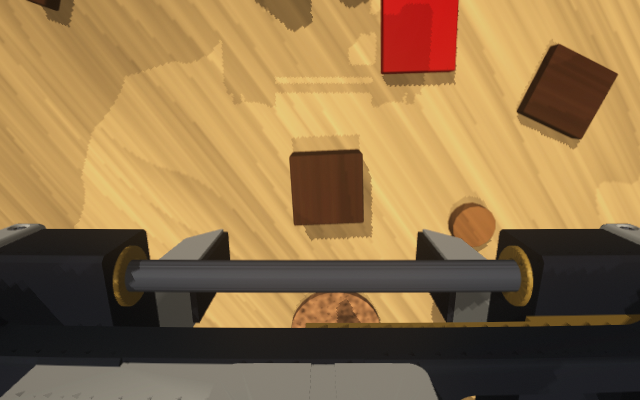

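```bash
python3 - <<'E'
from h import *
t=toolR(np.radians(90-34.0))
a=plan([.4302,-.0475,.10],t); plan([.4302,-.0475,.005],t,a)
d=cam("wrist")
for tr in trace("spacer","wrist"):
    m=tr["region"]; ys,xs=np.nonzero(m); c=d["image"][m].mean(0)
    print(round(tr["score"],2),xs.mean(),ys.mean(),c)
    if c[0]<120: print(fit([(d,m.astype(float))],PARTS["spacer"],(.6655,-.1097),[.56]))
E
```

```text
N 3 [-0.02, 0.03, 0.8, 0.0, -0.0, -0.19]
 N 5 [0.0, 0.0, 0.95, 0.0, 0.0, 0.0]
0.58 564.7209737827716 85.94075587334014 [77.95556691 45.86567926 25.32022472]
[(np.float64(0.022813728828269476), array([ 0.66482376, -0.11018243,  0.55687401]))]
```

```bash
python3 -m handwheel '[[-0.02,0.03,0.8,0,0,-0.19],[-0.02,0.03,0.8,0,0,-0.19],[-0.02,0.03,0.8,0,0,-0.19],[0,0,0.95,0,0,0],[0,0,0.95,0,0,0],[0,0,0.95,0,0,0],[0,0,0.95,0,0,0],[0,0,0.9,0,0,0]]' 1
python3 -m handwheel '[[0,0,0,0,0,0],[0,0,0,0,0,0],[0,0,0,0,0,0],[0,0,0,0,0,0],[0,0,0,0,0,0],[0,0,0,0,0,0],[0,0,0,0,0,0]]' 0 25
```

```text
clock: 5.02
position: [0.4301, -0.0496, 0.0052]
ee_rot: [2.777, 1.469, -0.0]
force: [0.2, -0.8, -0.3]
width: 0.998
gripper_force: 0.0
clock: 5.6
position: [0.4305, -0.0482, 0.0066]
ee_rot: [2.775, 1.472, 0.001]
force: [0.3, 0.2, -0.1]
width: 0.542
gripper_force: 0.0
```

```bash
python3 -m handwheel '[[0,0,0,0,0,0],[0,0,0,0,0,0]]'
python3 - <<'E'
from h import *
d=cam("wrist"); save(d,"w2.png")
E
```

```text
clock: 5.77
position: [0.4302, -0.0482, 0.0063]
ee_rot: [2.775, 1.472, 0.0]
force: [0.7, 1.0, 0.2]
width: 0.399
gripper_force: 0.0
```

View pics/w2.png

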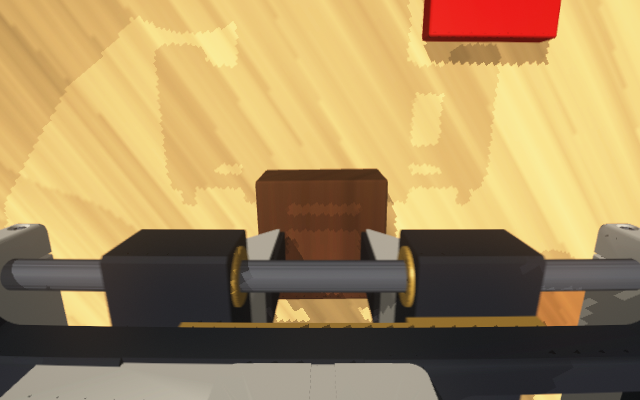

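```bash
python3 - <<'E'
from h import *
s=observe(); d=cam("wrist"); Rt=R.from_rotvec(s["ee_rot"]).as_matrix()
print(s["position"],s["width"],s["gripper_force"],d["p"])
for q in ([0,0,0],[0,.033,0],[0,-.033,0],[0,0,-.019],[0,.018,-.066],[0,-.018,-.066]): print(q,proj(d,s["position"]+Rt@q))
print((d["p"]-s["position"])@Rt)
for t in trace("block","wrist")[:1]:
    m=t["region"]; ys,xs=np.nonzero(m); print(xs.min(),xs.max(),ys.min(),ys.max()); print(fit([(d,m.astype(float))],PARTS["block"],(.43,-.047),[-.6]))
for n in("scene","side"):
    d=cam(n); c=proj(d,[.43,-.047,.03])[0].astype(int); save(d,n+"1.png",5,(c[0]-60,c[1]-50,c[0]+60,c[1]+50))
E
```

```text
[ 0.43014806 -0.0481404   0.0062191 ] 0.35188663726139363 0.0 [0.46794139 0.00725309 0.20162074]
[0, 0, 0] [[321.99255242 224.30013282]]
[0, 0.033, 0] [[377.45267643 224.27932087]]
[0, -0.033, 0] [[266.53391928 224.27986473]]
[0, 0, -0.019] [[321.94886469 235.71580858]]
[0, 0.018, -0.066] [[365.5912583  276.53050188]]
[0, -0.018, -0.066] [[277.99569648 276.52964818]]
[ 0.06705902  0.00026616 -0.19540112]
255 388 167 299
[(np.float64(0.5776838810641627), array([ 0.43001074, -0.04810181, -0.59061905]))]
```

View pics/scene1.png

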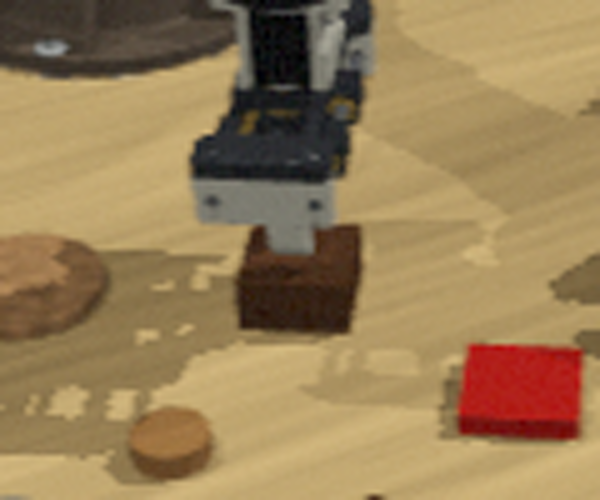

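The scene crop shows the finger ending inside the block's top face at (295,250), and nothing is gripped. I'll check the side view.

View pics/side1.png

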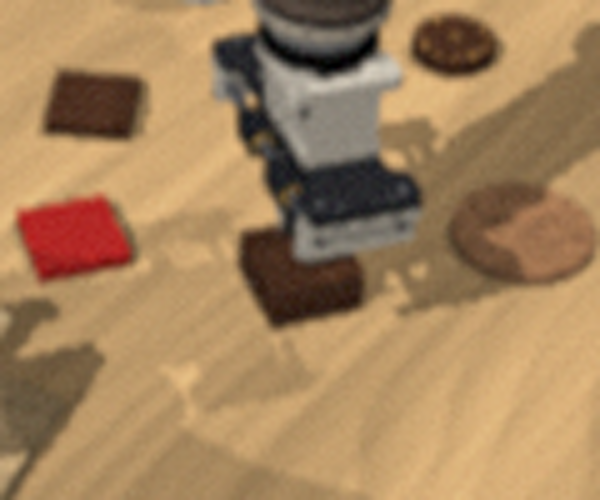

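```bash
python3 - <<'E'
from h import *
s=observe(); Rt=R.from_rotvec(s["ee_rot"]).as_matrix(); print(s["width"],s["gripper_force"],s["force"])
for n in("scene","side"):
    d=cam(n); c=proj(d,[.43,-.047,.03])[0].astype(int)
    for y in(.016,-.016):
        for z in(0,-.02,-.03,-.05,-.066,-.1): print(n,y,z,np.round((proj(d,s["position"]+Rt@[0,y,z])[0]-c+[60,50])*5))
E
```

```text
0.17537550151661038 0.0 [ 1.38226979 -0.08957616 -0.11817246]
scene 0.016 0 [297. 303.]
scene 0.016 -0.02 [295. 275.]
scene 0.016 -0.03 [294. 261.]
scene 0.016 -0.05 [292. 232.]
scene 0.016 -0.066 [290. 208.]
scene 0.016 -0.1 [287. 157.]
scene -0.016 0 [305. 272.]
scene -0.016 -0.02 [303. 245.]
scene -0.016 -0.03 [302. 230.]
scene -0.016 -0.05 [300. 202.]
scene -0.016 -0.066 [299. 178.]
scene -0.016 -0.1 [295. 128.]
side 0.016 0 [291. 264.]
side 0.016 -0.02 [292. 242.]
side 0.016 -0.03 [293. 231.]
side 0.016 -0.05 [295. 208.]
side 0.016 -0.066 [296. 190.]
side 0.016 -0.1 [299. 150.]
side -0.016 0 [307. 294.]
side -0.016 -0.02 [309. 272.]
side -0.016 -0.03 [310. 261.]
side -0.016 -0.05 [312. 239.]
side -0.016 -0.066 [313. 220.]
side -0.016 -0.1 [317. 180.]
```

```bash
python3 - <<'E'
from h import *
s=observe(); Rt=R.from_rotvec(s["ee_rot"]).as_matrix(); d=cam("wrist")
for z in(0,-.02,-.03,-.04,-.05,-.06): print(z,*[np.round(proj(d,s["position"]+Rt@[x,y,z])[0]) for x,y in((.0095,.046),(.0095,-.046),(-.0095,.046),(.0095,.065))])
print(s["width"])
save(d,"w3.png")
E
python3 -m handwheel '[[0,0,0,0,0,0],[0,0,0,0,0,0],[0,0,0,0,0,0],[0,0,0,0,0,0],[0,0,0,0,0,0],[0,0,0,0,0,0],[0,0,0,0,0,0],[0,0,0,0,0,0]]' 1
```

```text
0 [400. 209.] [244. 209.] [398. 239.] [432. 209.]
-0.02 [408. 220.] [236. 220.] [406. 253.] [444. 220.]
-0.03 [413. 226.] [231. 226.] [411. 260.] [450. 226.]
-0.04 [418. 233.] [225. 233.] [416. 269.] [458. 233.]
-0.05 [424. 240.] [219. 240.] [421. 279.] [466. 240.]
-0.06 [431. 249.] [213. 249.] [427. 290.] [476. 249.]
0.09209986836812308
clock: 6.83
position: [0.4301, -0.0481, 0.0061]
ee_rot: [2.775, 1.472, -0.0]
force: [1.0, 0.4, 0.4]
width: 0.578
gripper_force: 0.0
```

View pics/w3.png

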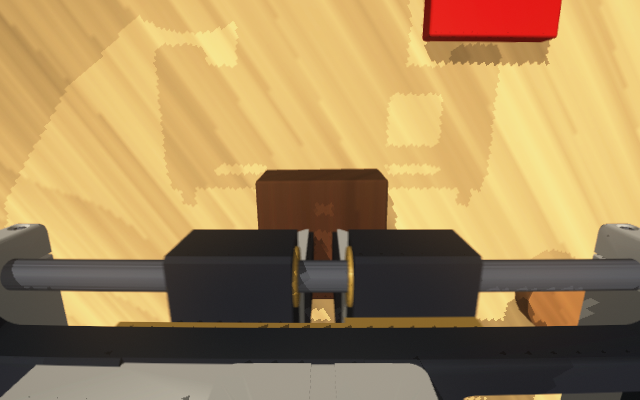

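In w1 the fingertip corner at (418,232) matches a point 39 mm behind the reported TCP. The real fingertips are therefore about 39 mm short of the reported TCP, and they closed above the block. I'll go down the rest of the way, watching the force.

```bash
python3 -m handwheel '[[0,0,0,0,0,0],[0,0,0,0,0,0],[0,0,0,0,0,0],[0,0,0,0,0,0],[0,0,0,0,0,0]]' 1
python3 -m handwheel '[[0,0,0.5,0,0,0],[0,0,0.5,0,0,0],[0,0,0.5,0,0,0],[0,0,0.2,0,0,0],[0,0,0,0,0,0]]'
python3 -m handwheel '[[0,0,0,0,0,0],[0,0,0,0,0,0],[0,0,0,0,0,0],[0,0,0,0,0,0],[0,0,0,0,0,0]]' 0.5 30
```

```text
clock: 7.25
position: [0.4301, -0.0481, 0.0061]
ee_rot: [2.775, 1.472, -0.0]
force: [0.5, -0.3, 0.1]
width: 0.942
gripper_force: 0.0
clock: 7.67
position: [0.4294, -0.0481, -0.0286]
ee_rot: [-2.774, -1.472, 0.002]
force: [0.1, 0.2, -0.0]
width: 1.002
gripper_force: 0.0
clock: 8.08
position: [0.4304, -0.0482, -0.0275]
ee_rot: [2.775, 1.472, 0.001]
force: [-0.5, -0.1, 2.7]
width: 0.717
gripper_force: 30.0
```

```bash
cat >> h.py <<'E'
NX,NY,NW=.5549,.2262,.2687
def npose(h,dx=0,dy=0,w=None,g=-.0275):  # TCP pose with part bottom h above pocket floor; g: tool z of part bottom (rel. reported TCP)
    M=rz(NW)@RN; return np.array([NX,NY,.06])+M@[dx,dy,h+g], toolR(NW,np.pi/6)
E
python3 - <<'E'
from h import *
s=observe(); R0=R.from_rotvec(s["ee_rot"]).as_matrix()
b=(s["position"]+[0,0,.14],R0); plan(*b)
c=plan(*npose(.11),b); print(c)
E
python3 -m handwheel '[[0,0,-0.3,0,0,0],[0,0,-0.9,0,0,0],[0,0,-1,0,0,0],[0,0,-1,0,0,0],[0,0,-1,0,0,0],[0,0,-1,0,0,0],[0,0,-1,0,0,0],[0,0,-0.8,0,0,0]]' 0.5 30
```

```text
N 7 [0.0, 0.0, -1.0, 0.0, 0.0, 0.0]
 N 12 [0.97, -0.67, 0.13, -0.22, 0.6, 0.82]
(array([0.51513018, 0.21524902, 0.1314471 ]), array([[ 0.83494967,  0.26547831,  0.48205842],
       [ 0.22991096, -0.96411683,  0.13273915],
       [ 0.5       ,  0.        , -0.8660254 ]]))
clock: 8.75
position: [0.43, -0.048, 0.114]
ee_rot: [2.775, 1.473, 0.001]
force: [0.8, 0.1, -1.1]
width: 0.717
gripper_force: 30.0
```

```bash
python3 -m handwheel '[[0.97,-0.67,0.13,-0.22,0.6,0.82],[0.97,-0.67,0.13,-0.22,0.6,0.82],[0.97,-0.67,0.13,-0.22,0.6,0.82],[0.97,-0.67,0.13,-0.22,0.6,0.82],[0.97,-0.67,0.13,-0.22,0.6,0.82],[0.97,-0.67,0.13,-0.22,0.6,0.82],[0.97,-0.67,0.13,-0.22,0.6,0.82],[0.97,-0.67,0.13,-0.22,0.6,0.82]]'
python3 -m handwheel '[[0.97,-0.67,0.13,-0.22,0.6,0.82],[0.97,-0.67,0.13,-0.22,0.6,0.82],[0.97,-0.67,0.13,-0.22,0.6,0.82],[0.97,-0.67,0.13,-0.22,0.6,0.82],[0,0,0,0,0,0],[0,0,0,0,0,0]]'
python3 - <<'E'
from h import *
d=cam("wrist"); s=observe(); Rt=R.from_rotvec(s["ee_rot"]).as_matrix()
plan(*npose(.11)); print(npose(.11)[0]-s["position"])
im=d["image"].copy()
M=rz(NW)@RN
for q in [(a*.0355,b*.0355,z) for a in(1,-1) for b in(1,-1) for z in(0,.057)]+[(a*.095,b*.065,None) for a in(1,-1) for b in(1,-1)]:
    X=M@np.array(q)+[NX,NY,.06] if q[2] is not None else rz(NW)@np.array([q[0],q[1],.012])+[NX,NY,0]
    u=proj(d,X)[0]; print(q,np.round(u,1))
    cv2.circle(im,tuple(int(v) for v in u),3,(0,255,0),1)
d["image"]=im; save(d,"w4.png",1.25)
E
```

```text
clock: 9.42
position: [0.4661, 0.1366, 0.1119]
ee_rot: [-2.947, -0.767, -0.542]
force: [-0.2, -1.0, -1.1]
width: 0.718
gripper_force: 30.0
clock: 9.92
position: [0.4995, 0.1938, 0.1246]
ee_rot: [-2.955, -0.51, -0.723]
force: [-1.0, -1.0, -1.3]
width: 0.719
gripper_force: 30.0
 N 2 [0.57, -0.42, 0.09, -0.08, 0.34, 0.49]
[0.01547804 0.02277588 0.00710377]
(0.0355, 0.0355, 0) [262.6 112.1]
(0.0355, 0.0355, 0.057) [246.3 117.4]
(0.0355, -0.0355, 0) [352.6 118.6]
(0.0355, -0.0355, 0.057) [358.8 125.5]
(-0.0355, 0.0355, 0) [260.9 198. ]
(-0.0355, 0.0355, 0.057) [245.7 222.5]
(-0.0355, -0.0355, 0) [344.6 204. ]
(-0.0355, -0.0355, 0.057) [348.4 229.8]
(0.095, 0.065, None) [249.9  81.9]
(0.095, -0.065, None) [377.6  91.2]
(-0.095, 0.065, None) [225.5 273.2]
(-0.095, -0.065, None) [370.7 283.4]
```

View pics/w4.png

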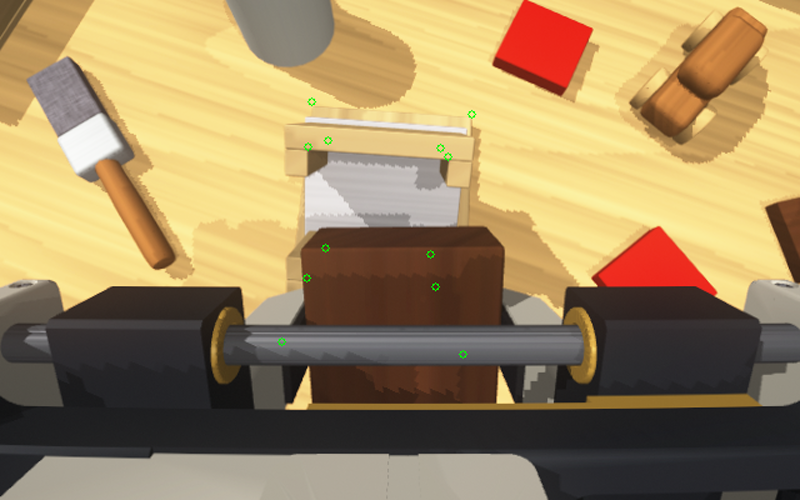

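Predicted upper-wall inner corners (308,147) and (448,156) fall within about 3 px of where they show. I'll correct the pose and refine the jig fit using only the part not hidden by the block.

```bash
python3 -m handwheel '[[0.57,-0.42,0.09,-0.08,0.34,0.49],[0.57,-0.42,0.09,-0.08,0.34,0.49],[0,0,0,0,0,0],[0,0,0,0,0,0]]'
python3 - <<'E'
from h import *
import h
d=cam("wrist"); save(d,"w5.png",1.25)
plan(*npose(.11)); plan(*npose(.11),npose(.0))
for t in trace("jig","wrist")[:1]:
    m=t["region"].astype(float); ys,xs=np.nonzero(m); print(t["score"],xs.min(),xs.max(),ys.min(),ys.max())
    b=trace("block","wrist"); b=b[0]["region"] if b else np.zeros_like(m,bool)
    top=np.nonzero(b)[0].min() if b.any() else 170; print("block top",top,b.sum())
    m[top-2:]=0
    r0=h.render
    def rr(*a,**k):
        o=r0(*a,**k); o[top-2:]=0; return o
    h.render=rr
    for b in h.fit([(d,m)],PARTS["jig"],(NX,NY),[NW-.05,NW+.05]): print(b)
E
```

```text
clock: 10.3
position: [0.5156, 0.2144, 0.1315]
ee_rot: [-2.943, -0.397, -0.789]
force: [-0.4, -0.1, -0.9]
width: 0.715
gripper_force: 30.0
 N 1 [0.0, -0.08, -0.01, 0.02, 0.01, -0.02]
 N 6 [-0.0, 0.0, -0.92, 0.0, 0.0, 0.0]
0.68 245 394 119 182
block top 180 16936
(np.float64(0.01104680855183698), array([0.55256547, 0.22596985, 0.27105591]))
(np.float64(0.01104680855183698), array([0.55258073, 0.22596955, 0.27109229]))
```

```bash
sed -i 's/^NX,NY,NW=.*/NX,NY,NW=.5530,.2260,.2705/' h.py; python3 - <<'E'
from h import *
plan(*npose(.06)); plan(*npose(.002),npose(.06))
E
```

```text
N 3 [-0.03, -0.03, 0.82, 0.01, 0.0, -0.02]
 N 3 [0.0, 0.0, 0.97, 0.0, 0.0, 0.0]
```

```bash
python3 -m handwheel '[[-0.03,-0.03,0.82,0,0,-0.02],[-0.03,-0.03,0.82,0,0,-0.02],[-0.03,-0.03,0.82,0,0,-0.02],[0,0,0.3,0,0,0],[0,0,0.3,0,0,0],[0,0,0,0,0,0]]'
python3 - <<'E'
from h import *
s=observe(); print(s["force"]); plan(*npose(.002))
E
```

```text
clock: 10.95
position: [0.5452, 0.2257, 0.0879]
ee_rot: [-2.953, -0.401, -0.763]
force: [0.2, -0.2, -2.2]
width: 0.717
gripper_force: 30.0
[ 0.20630564 -0.16451079 -2.20541894]
 N 3 [-0.11, 0.03, 0.89, 0.01, 0.09, 0.0]
```

```bash
python3 -m handwheel '[[0,0,0,0,0,0],[0,0,0,0,0,0]]'; python3 - <<'E'
from h import *
s=observe(); p,Rt=npose(0); print((s["position"]-p)@Rt*1000, np.degrees(R.from_matrix(Rt.T@R.from_rotvec(s["ee_rot"]).as_matrix()).as_rotvec())); plan(*npose(.002))
E
```

```text
clock: 11.12
position: [0.5458, 0.225, 0.0888]
ee_rot: [-2.953, -0.398, -0.765]
force: [-0.4, 0.4, -0.8]
width: 0.715
gripper_force: 30.0
[  8.17648036  -0.94317469 -56.08255883] [-0.16770214 -0.96179405  0.08481053]
 N 3 [-0.13, 0.01, 0.9, 0.01, 0.08, -0.01]
```

```bash
python3 - <<'E'
from h import *
s=observe(); print(np.round(s["joints"],3))
lo=[-2.62,-.44,-1.27,.08,-1.32,.12,-2.74];hi=[2.62,2.09,1.32,2.57,4.46,2,2.74]
print(np.round(s["joints"]-lo,2),np.round(np.array(hi)-s["joints"],2))
E
```

```text
[-0.756  0.294  0.202  2.294  0.888  0.118 -2.74 ]
[ 1.86  0.73  1.47  2.21  2.21 -0.   -0.  ] [3.38 1.8  1.12 0.28 3.57 1.88 5.48]
```

Joints 6 and 7 are at their limits, so this heading is awkward near the wrist singularity. I'll identify the arm's kinematics from the two known states and choose a better grasp heading.

```bash
cat > kin.py <<'E'
from h import *
import itertools
from scipy.optimize import least_squares
def fk(q,sg,L):
    A=lambda ax,a:R.from_euler(ax,a).as_matrix()
    T=A("z",sg[0]*q[0]+L[4]); p=np.array([0,0,L[0]])
    T=T@A("y",sg[1]*q[1])@A("z",sg[2]*q[2]); p=p+T@[L[5],0,L[1]]
    T=T@A("y",sg[3]*q[3]);p=p+T@[L[6],0,0]; T=T@A("z",sg[4]*q[4]); p=p+T@[0,0,L[2]]
    T=T@A("y",sg[5]*q[5])@A("z",sg[6]*q[6]+L[7]); p=p+T@[0,0,L[3]]
    return p,T
E
python3 - <<'E'
from kin import *
s=observe()
S=[(np.array([1.14938833,.43525744,.02493362,1.57408099,-.01160228,1.13396072,-.07510924]),np.array([.1956892,-.59299451,.18892936]),np.array([-3.10027657,-.498355054,.000580660167])),(s["joints"],s["position"],s["ee_rot"])]
out=[]
for sg in itertools.product((1,-1),(1,),(1,-1),(1,-1),(1,-1),(1,-1),(1,-1)):
  for a0 in(0,np.pi):
    for a7 in (0,np.pi/2,-np.pi/2,np.pi):
      def f(L,ret=False):
        o=[]
        for q,p,r in S:
            P,T=fk(q,sg,L); o+=list((P-p)*3)+list((T-R.from_rotvec(r).as_matrix()).ravel())
        return np.r_[o,(L[5:7])*.05]
      r=least_squares(f,[.33,.4,.4,.3,a0,0,0,a7]); out.append((r.cost,sg,r.x))
out.sort(key=lambda t:t[0])
for o in out[:5]: print(o[0],o[1],np.round(o[2],4))
E
```

```text
0.001250691333440774 (-1, 1, -1, 1, -1, 1, -1) [ 0.9921 -0.3008  0.414   0.1444 -0.06    0.4302  0.0318  1.5146]
0.0012506913334408296 (-1, 1, -1, 1, -1, 1, -1) [ 0.9921 -0.3008  0.414   0.1444 -0.06    0.4302  0.0318  1.5146]
0.0012506913334411447 (-1, 1, -1, 1, -1, 1, -1) [ 0.9921 -0.3008  0.414   0.1444 -0.06    0.4302  0.0318  1.5146]
0.01090195951776737 (1, 1, 1, 1, 1, 1, 1) [ 0.3582  0.1222 -0.3467  1.5884  0.6769 -0.8177 -0.9014  4.793 ]
0.010901959517767465 (1, 1, 1, 1, 1, 1, 1) [ 0.3582  0.1222 -0.3467  1.5884  0.6769 -0.8177 -0.9014  4.793 ]
```

```bash
python3 - <<'E'
import json
from h import *
s=observe(); json.dump([[1.14938833,.43525744,.02493362,1.57408099,-.01160228,1.13396072,-.07510924,.1956892,-.59299451,.18892936,-3.10027657,-.498355054,.000580660167],list(s["joints"])+list(s["position"])+list(s["ee_rot"])],open("S.json","w"))
E
python3 -m handwheel '[[-0.3,0,-0.8,0,0.1,0],[-0.1,0,-1,0,0.1,0],[0,0,-1,0,0.05,0],[0,0,-1,0,0,0],[0,0,0,0,0,0],[0,0,0,0,0,0]]'
cat > kf.py <<'E'
from kin import *
import json
s=observe(); S=json.load(open("S.json")); S.append(list(s["joints"])+list(s["position"])+list(s["ee_rot"])); json.dump(S,open("S.json","w"))
S=np.array(S); sg=(-1,1,-1,1,-1,1,-1)
def f(L):
    o=[]
    for v in S:
        P,T=fk(v[:7],sg,L); o+=list((P-v[7:10])*5)+list((T-R.from_rotvec(v[10:]).as_matrix()).ravel())
    return np.r_[o,np.array(L[5:7])*.02]
r=least_squares(f,[.33,.4,.4,.3,0,0,0,np.pi/2]); L=r.x; 
if __name__=="__main__":
    print(r.cost,np.round(L,4)); print(np.round(s["joints"],3))
    for v in S: P,T=fk(v[:7],sg,L); print(np.round((P-v[7:10])*1000,1),np.round(np.degrees(R.from_matrix(T.T@R.from_rotvec(v[10:]).as_matrix()).as_rotvec()),2))
E
python3 kf.py
```

```text
clock: 11.62
position: [0.5032, 0.214, 0.1522]
ee_rot: [-2.942, -0.397, -0.794]
force: [0.8, 0.8, -1.3]
width: 0.715
gripper_force: 30.0
0.0033673344379296782 [ 0.3105  0.588   0.4461  0.466  -0.0781 -0.0243  0.0107  1.4995]
[-0.69   0.104  0.056  2.321  0.686  0.28  -2.559]
[ 4.6  1.5 -0.1] [-0.   -0.01 -0.39]
[ 0.3 -0.6  0.8] [2.17 0.09 0.17]
[-0.3  0.8 -0.7] [2.25 0.08 0.22]
```

```bash
cat > ik.py <<'E'
from kf import *
lo=np.array([-2.62,-.44,-1.27,.08,-1.32,.12,-2.74]);hi=np.array([2.62,2.09,1.32,2.57,4.46,2,2.74])
def ik(p,Rt,q0,mid=None):
    g=lambda q:np.r_[(fk(q,sg,L)[0]-p)*10,(fk(q,sg,L)[1]-Rt).ravel()*2,(q-q0)*.003]
    r=least_squares(g,np.clip(q0,lo+.03,hi-.03),bounds=(lo+.02,hi-.02)); e=np.abs(g(r.x)[:12]).max(); return e,r.x
if __name__=="__main__":
    rng=np.random.default_rng(0); q=s["joints"]
    for flip in(0,1):
        F=np.diag([-1,-1,1]) if flip else np.eye(3)
        for h_ in(.10,.06,.0):
            p,Rt=npose(h_); sols=[]
            for k in range(25):
                q0=q+rng.normal(0,.4,7); q0[6]=rng.uniform(-2.5,2.5); q0[4]=rng.uniform(-1.2,4); q0=np.clip(q0,lo,hi)
                e,x=ik(p,Rt@F,q0)
                if e<.02: sols.append((min((x-lo).min(),(hi-x).min()),x))
            sols.sort(key=lambda t:-t[0])
            print(flip,h_,len(sols),*[str((round(m,2),np.round(x,2).tolist())) for m,x in sols[:4]],sep="\n ")
E
python3 ik.py
```

```text
0
 0.1
 11
 (np.float64(0.05), [-0.48, 0.18, -0.09, 2.34, 0.85, 0.17, -2.67])
 (np.float64(0.05), [-1.29, 0.25, 0.88, 2.34, -0.83, 0.17, -0.99])
 (np.float64(0.02), [-1.56, 0.42, 1.3, 2.34, -1.28, 0.39, -0.53])
 (np.float64(0.02), [-1.21, 0.23, 0.77, 2.34, -0.64, 0.14, -1.18])
0
 0.06
 9
 (np.float64(0.02), [-1.1, 0.33, 0.68, 2.33, -1.3, 0.14, -0.52])
 (np.float64(0.02), [-1.1, 0.33, 0.68, 2.33, -1.3, 0.14, -0.52])
 (np.float64(0.02), [-1.1, 0.33, 0.68, 2.33, -1.3, 0.14, -0.52])
 (np.float64(0.02), [-1.1, 0.33, 0.68, 2.33, -1.3, 0.14, -0.52])
0
 0.0
 17
 (np.float64(0.12), [-1.0, 0.5, 0.62, 2.33, 4.14, 0.24, 0.3])
 (np.float64(0.06), [-0.48, 0.43, -0.07, 2.33, 2.38, 0.18, 2.1])
 (np.float64(0.05), [-0.51, 0.43, -0.03, 2.33, 2.45, 0.17, 2.03])
 (np.float64(0.04), [-0.85, 0.46, 0.42, 2.33, 3.79, 0.16, 0.66])
1
 0.1
 22
 (np.float64(0.19), [0.05, 0.22, -0.73, 2.34, 1.19, 0.31, 0.12])
 (np.float64(0.18), [0.03, 0.22, -0.7, 2.34, 1.18, 0.3, 0.14])
 (np.float64(0.15), [-0.06, 0.21, -0.59, 2.34, 1.14, 0.27, 0.18])
 (np.float64(0.14), [-0.1, 0.2, -0.54, 2.34, 1.12, 0.26, 0.2])
1
 0.06
 19
 (np.float64(0.23), [0.01, 0.34, -0.7, 2.34, 1.55, 0.35, -0.22])
 (np.float64(0.09), [-0.27, 0.29, -0.34, 2.34, 1.53, 0.21, -0.2])
 (np.float64(0.08), [-0.3, 0.29, -0.31, 2.34, 1.53, 0.2, -0.2])
 (np.float64(0.05), [-0.37, 0.28, -0.22, 2.34, 1.52, 0.17, -0.2])
1
 0.0
 18
 (np.float64(0.24), [-0.06, 0.5, -0.63, 2.33, 1.91, 0.42, -0.53])
 (np.float64(0.24), [-0.09, 0.49, -0.59, 2.33, 1.92, 0.39, -0.55])
 (np.float64(0.24), [-0.04, 0.51, -0.66, 2.33, 1.89, 0.43, -0.52])
 (np.float64(0.24), [-0.06, 0.5, -0.63, 2.33, 1.91, 0.41, -0.53])
```

```bash
for i in 1 2 3 4 5; do python3 -m handwheel '[[0,0,0,0,0,-1],[0,0,0,0,0,-1],[0,0,0,0,0,-1],[0,0,0,0,0,-1],[0,0,0,0,0,-1],[0,0,0,0,0,-1],[0,0,0,0,0,-1],[0,0,0,0,0,-1]]' | head -3; done
python3 -m handwheel '[[0,0,0,0,0,-1],[0,0,0,0,0,-1],[0,0,0,0,0,-1],[0,0,0,0,0,-1],[0,0,0,0,0,-1],[0,0,0,0,0,0],[0,0,0,0,0,0]]'
cat >> h.py <<'E'
FL=np.diag([-1,-1,1.])
def npf(h,dx=0,dy=0,g=-.0275): p,r=npose(h,dx,dy,g=g); return p,r@FL
def rel(p,Rt):
    s=observe(); print("off mm (tool)",np.round((s["position"]-p)@Rt*1000,1),"deg",np.round(np.degrees(R.from_matrix(Rt.T@R.from_rotvec(s["ee_rot"]).as_matrix()).as_rotvec()),2),"q",np.round(s["joints"],2),"f",np.round(s["force"],1),"t",round(s["clock"],2))
E
python3 - <<'E'
from h import *
rel(*npf(0)); plan(*npf(.075)); plan(*npf(.02),npf(.075))
E
```

```text
clock: 12.28
position: [0.5028, 0.2138, 0.1496]
ee_rot: [2.709, 1.196, 0.783]
clock: 12.95
position: [0.5028, 0.2139, 0.1496]
ee_rot: [2.183, 1.82, 0.691]
clock: 13.62
position: [0.5027, 0.2139, 0.1496]
ee_rot: [1.543, 2.273, 0.557]
clock: 14.28
position: [0.5028, 0.2139, 0.1496]
ee_rot: [0.836, 2.544, 0.394]
clock: 14.95
position: [0.5027, 0.2139, 0.1496]
ee_rot: [0.1, 2.633, 0.21]
clock: 15.53
position: [0.5026, 0.214, 0.1499]
ee_rot: [-0.349, 2.598, 0.092]
force: [-0.2, -0.5, -1.6]
width: 0.716
gripper_force: 30.0
off mm (tool) [-1.000e-01  1.900e+00 -1.312e+02] deg [0.16 0.04 0.14] q [-0.27  0.14 -0.4   2.29  0.84  0.33  0.44] f [-0.2 -0.5 -1.6] t 15.53
 N 3 [0.0, -0.03, 0.94, -0.01, -0.0, -0.01]
 N 3 [-0.0, -0.0, 0.92, 0.0, 0.0, 0.0]
```

```bash
python3 -m handwheel '[[0,-0.03,0.94,-0.01,0,-0.01],[0,-0.03,0.94,-0.01,0,-0.01],[0,-0.03,0.94,-0.01,0,-0.01],[0,0,0.25,0,0,0],[0,0,0.25,0,0,0],[0,0,0,0,0,0]]'
python3 - <<'E'
from h import *
rel(*npf(0)); plan(*npf(.06)); plan(*npf(.02),npf(.06))
E
```

```text
clock: 16.03
position: [0.5349, 0.2213, 0.0917]
ee_rot: [-0.354, 2.599, 0.093]
force: [-0.4, -0.3, -1.6]
width: 0.715
gripper_force: 30.0
off mm (tool) [  0.4   0.3 -64.3] deg [ 0.04  0.1  -0.03] q [-0.41  0.29 -0.23  2.3   1.32  0.24 -0.02] f [-0.4 -0.3 -1.6] t 16.03
 N 1 [-0.02, -0.02, 0.21, -0.01, -0.02, 0.01]
 N 2 [-0.0, -0.0, 1.0, 0.0, 0.0, 0.0]
```

```bash
python3 -m handwheel '[[-0.02,0,0.4,0,0,0],[0,0,0.4,0,0,0],[0,0,0.4,0,0,0],[0,0,0.4,0,0,0],[0,0,0.4,0,0,0],[0,0,0,0,0,0]]'
python3 - <<'E'
from h import *
rel(*npf(0))
E
```

```text
clock: 16.53
position: [0.5548, 0.2267, 0.0578]
ee_rot: [-0.354, 2.598, 0.093]
force: [-0.6, 1.5, -1.3]
width: 0.719
gripper_force: 30.0
off mm (tool) [ -0.5   0.2 -24.6] deg [ 0.04  0.05 -0.05] q [-0.4   0.38 -0.22  2.29  1.67  0.24 -0.36] f [-0.6  1.5 -1.3] t 16.53
```

Well inside the pocket with no contact. Next is the floor.

```bash
python3 -m handwheel '[[0,0,0.4,0,0,0],[0,0,0.4,0,0,0],[0,0,0.25,0,0,0],[0,0,0,0,0,0],[0,0,0,0,0,0]]'
python3 - <<'E'
from h import *
rel(*npf(0))
E
```

```text
clock: 16.95
position: [0.5646, 0.2294, 0.0407]
ee_rot: [-0.355, 2.597, 0.093]
force: [0.5, -0.5, -1.0]
width: 0.72
gripper_force: 30.0
off mm (tool) [-0.8  0.1 -4.7] deg [ 0.04  0.01 -0.09] q [-0.36  0.43 -0.27  2.28  1.8   0.27 -0.48] f [ 0.5 -0.5 -1. ] t 16.95
```

```bash
python3 -m handwheel '[[0,0,0.13,0,0,0],[0,0,0.07,0,0,0],[0,0,0,0,0,0]]'; python3 -m handwheel '[[0,0,0.06,0,0,0],[0,0,0.06,0,0,0],[0,0,0,0,0,0]]'
python3 - <<'E'
from h import *
rel(*npf(0))
E
```

```text
clock: 17.2
position: [0.5669, 0.2302, 0.0375]
ee_rot: [-0.356, 2.596, 0.093]
force: [-1.3, -1.4, 1.6]
width: 0.719
gripper_force: 30.0
clock: 17.45
position: [0.567, 0.2302, 0.0352]
ee_rot: [-0.357, 2.597, 0.093]
force: [-7.9, -3.7, 8.0]
width: 0.717
gripper_force: 30.0
off mm (tool) [-0.3  0.3  1.3] deg [ 0.03  0.   -0.18] q [-0.35  0.45 -0.29  2.27  1.84  0.28 -0.51] f [-7.9 -3.7  8. ] t 17.45
```

```bash
python3 -m handwheel '[[0,0,0,0,0,0],[0,0,0,0,0,0],[0,0,0,0,0,0],[0,0,0,0,0,0]]' 1
python3 -m handwheel '[[0,0,-0.3,0,0,0],[0,0,-0.7,0,0,0],[0,0,-1,0,0,0],[0,0,-1,0,0,0],[0,0,-1,0,0,0],[0,0,-1,0,0,0],[0,0,-1,0,0,0],[0,0,-1,0,0,0]]'
python3 - <<'E'
from h import *
rel(*npf(0))
plan([.6648,-.11,.09],toolR(np.radians(121.9)))
d=cam("wrist"); m=trace("block","wrist"); print([t["score"] for t in m])
save(d,"w6.png",1.25)
E
```

```text
clock: 17.78
position: [0.5682, 0.2306, 0.0352]
ee_rot: [-0.356, 2.596, 0.093]
force: [0.1, 0.5, 0.6]
width: 0.959
gripper_force: 0.0
clock: 18.45
position: [0.5007, 0.2121, 0.155]
ee_rot: [-0.357, 2.597, 0.093]
force: [-0.6, -0.4, 0.3]
width: 0.999
gripper_force: 0.0
off mm (tool) [  -0.6    0.6 -136.8] deg [ 0.05  0.01 -0.18] q [-0.31  0.12 -0.35  2.29  0.77  0.33  0.51] f [-0.6 -0.4  0.3] t 18.45
 N 18 [-0.72, -0.76, 0.35, 0.27, 0.36, 1.0]
[0.87]
```

View pics/w6.png

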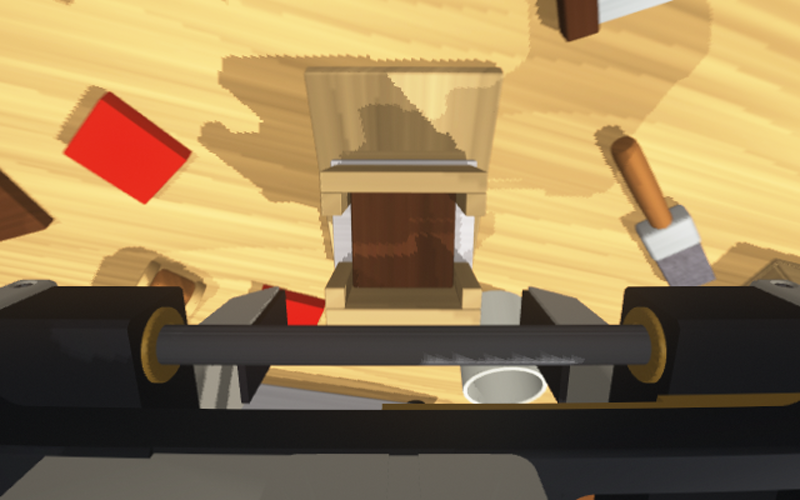

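The block (355–455 × 195–288) lies square in the pocket between the walls. Now the spacer.

```bash
for i in 1 2; do python3 -m handwheel '[[-0.72,-0.76,0.35,0.27,0.36,1],[-0.72,-0.76,0.35,0.27,0.36,1],[-0.72,-0.76,0.35,0.27,0.36,1],[-0.72,-0.76,0.35,0.27,0.36,1],[-0.72,-0.76,0.35,0.27,0.36,1],[-0.72,-0.76,0.35,0.27,0.36,1],[-0.72,-0.76,0.35,0.27,0.36,1],[-0.72,-0.76,0.35,0.27,0.36,1]]'|head -3; done; python3 -m handwheel '[[-0.72,-0.76,0.35,0.27,0.36,1],[-0.72,-0.76,0.35,0.27,0.36,1],[0,0,0,0,0,0]]' | head -3
python3 - <<'E'
from h import *
T=([.6648,-.11,.09],toolR(np.radians(121.9))); rel(*T); d=cam("wrist")
for tr in trace("spacer","wrist"):
    m=tr["region"]; c=d["image"][m].mean(0); ys,xs=np.nonzero(m); print(round(tr["score"],2),xs.mean(),ys.mean(),c)
    if c[0]<120:
        b=fit([(d,m.astype(float))],PARTS["spacer"],(.6648,-.11),[.557])[0]; print(b); 
        if b[0]<.1: x,y,w=b[1]; t=toolR(w+np.pi/2); a=plan([x,y,.0],t); plan([x,y,-.034],t,a)
E
```

```text
clock: 19.22
position: [0.6319, 0.0943, 0.1444]
ee_rot: [0.447, 2.804, 0.052]
clock: 19.88
position: [0.673, -0.0699, 0.1015]
ee_rot: [1.314, 2.788, 0.002]
clock: 20.13
position: [0.6653, -0.118, 0.0862]
ee_rot: [-1.544, -2.732, 0.02]
off mm (tool) [-7.1 -3.8  3.8] deg [ 0.73 -0.19  0.83] q [ 0.17  0.62 -0.12  1.54  0.1   1.    0.56] f [ 0.  -1.3 -0.7] t 20.13
0.79 328.76617923845373 182.3843926451426 [87.80888953 52.71362386 29.56261763]
(np.float64(0.016685544928844567), array([ 0.66437673, -0.10928335,  0.55046028]))
 N 5 [0.03, 0.0, 0.88, -0.02, 0.01, 0.0]
 N 2 [0.0, 0.0, 0.85, 0.0, 0.0, 0.0]
0.62 315.6991362763915 13.159309021113243 [197.44913628  40.37428023  30.78694818]
0.44 618.9307692307692 2.5923076923076924 [83.75384615 30.96923077 18.79230769]
(np.float64(1.0), array([ 0.8198    , -0.34      ,  1.02366667]))
```

```bash
python3 -m handwheel '[[0.03,0,0.88,-0.02,0.01,0],[0.03,0,0.88,-0.02,0.01,0],[0.03,0,0.88,-0.02,0.01,0],[0.03,0,0.88,-0.02,0.01,0],[0.03,0,0.88,-0.02,0.01,0],[0,0,0.5,0,0,0],[0,0,0.4,0,0,0],[0,0,0,0,0,0]]'
python3 - <<'E'
from h import *
plan([.6644,-.1093,-.034],toolR(.5505+np.pi/2))
E
```

```text
clock: 20.9
position: [0.6642, -0.1059, -0.0179]
ee_rot: [-1.525, -2.743, -0.004]
force: [-1.5, 0.2, 0.1]
width: 0.997
gripper_force: 0.0
 N 1 [-0.15, -0.08, 0.8, 0.01, -0.05, 0.08]
```

```bash
python3 -m handwheel '[[-0.15,-0.08,0.4,0.01,-0.05,0.08],[0,0,0.3,0,0,0],[0,0,0.1,0,0,0],[0,0,0,0,0,0]]'
python3 - <<'E'
from h import *
rel(np.array([.6644,-.1093,-.034]),toolR(.5505+np.pi/2))
E
```

```text
clock: 21.23
position: [0.6651, -0.1103, -0.0327]
ee_rot: [1.536, 2.739, 0.002]
force: [-0.4, -0.1, 0.8]
width: 0.999
gripper_force: 0.0
off mm (tool) [-1.2  0.1 -1.3] deg [-0.09 -0.04  0.1 ] q [ 0.16  0.74 -0.12  1.63  0.12  0.77  0.54] f [-0.4 -0.1  0.8] t 21.23
```

```bash
python3 -m handwheel '[[0.05,0,0.12,0,0,0],[0,0,0,0,0,0]]'
python3 -m handwheel '[[0,0,0,0,0,0],[0,0,0,0,0,0],[0,0,0,0,0,0],[0,0,0,0,0,0],[0,0,0,0,0,0]]' 0.5 30
python3 - <<'E'
from h import *
rel(np.array([.6644,-.1093,-.034]),toolR(.5505+np.pi/2))
E
```

```text
clock: 21.4
position: [0.6648, -0.1091, -0.0348]
ee_rot: [1.535, 2.739, 0.003]
force: [0.6, 0.5, -0.4]
width: 1.003
gripper_force: 0.0
clock: 21.82
position: [0.6649, -0.1093, -0.0346]
ee_rot: [1.535, 2.739, 0.002]
force: [0.2, 0.1, 1.2]
width: 0.711
gripper_force: 30.0
off mm (tool) [-0.3  0.4  0.6] deg [-0.13 -0.05  0.09] q [ 0.16  0.75 -0.12  1.63  0.12  0.77  0.54] f [0.2 0.1 1.2] t 21.82
```

```bash
python3 -m handwheel '[[0,0,-0.3,0,0,0],[0,0,-0.8,0,0,0],[0,0,-1,0,0,0],[0,0,-1,0,0,0],[0,0,-1,0,0,0],[0,0,-1,0,0,0],[0,0,-1,0,0,0],[0,0,-1,0,0,0]]' 0.5 30
python3 - <<'E'
from h import *
plan(*npf(.13,g=-.0346))
E
```

```text
clock: 22.48
position: [0.6644, -0.1094, 0.1087]
ee_rot: [1.535, 2.739, 0.002]
force: [0.5, -0.2, -0.8]
width: 0.717
gripper_force: 30.0
 N 19 [0.74, 0.67, -0.24, -0.25, -0.34, -0.95]
```

```bash
for i in 1 2; do python3 -m handwheel '[[0.74,0.67,-0.24,-0.25,-0.34,-0.95],[0.74,0.67,-0.24,-0.25,-0.34,-0.95],[0.74,0.67,-0.24,-0.25,-0.34,-0.95],[0.74,0.67,-0.24,-0.25,-0.34,-0.95],[0.74,0.67,-0.24,-0.25,-0.34,-0.95],[0.74,0.67,-0.24,-0.25,-0.34,-0.95],[0.74,0.67,-0.24,-0.25,-0.34,-0.95],[0.74,0.67,-0.24,-0.25,-0.34,-0.95]]'|head -4; done; python3 -m handwheel '[[0.74,0.67,-0.24,-0.25,-0.34,-0.95],[0.74,0.67,-0.24,-0.25,-0.34,-0.95],[0.74,0.67,-0.24,-0.25,-0.34,-0.95],[0,0,0,0,0,0],[0,0,0,0,0,0]]'
python3 - <<'E'
from h import *
rel(*npf(0,g=-.0346)); plan(*npf(.1,g=-.0346))
E
```

```text
clock: 23.15
position: [0.6537, 0.0504, 0.1404]
ee_rot: [0.698, 2.821, 0.044]
force: [0.4, 0.4, -0.5]
clock: 23.82
position: [0.559, 0.1818, 0.1473]
ee_rot: [-0.083, 2.689, 0.077]
force: [1.0, -0.7, -0.7]
clock: 24.23
position: [0.5077, 0.2148, 0.1404]
ee_rot: [-0.354, 2.595, 0.086]
force: [0.1, 0.6, -1.2]
width: 0.717
gripper_force: 30.0
off mm (tool) [   0.2    1.3 -127.6] deg [ 0.36 -0.06 -0.15] q [-0.4   0.15 -0.26  2.3   0.88  0.3   0.4 ] f [ 0.1  0.6 -1.2] t 24.23
 N 2 [-0.01, -0.03, 0.69, -0.05, 0.01, 0.02]
```

```bash
python3 -m handwheel '[[-0.01,-0.03,0.69,-0.05,0.01,0.02],[-0.01,-0.03,0.69,-0.05,0.01,0.02],[0,0,0.6,0,0,0],[0,0,0.4,0,0,0],[0,0,0.4,0,0,0],[0,0,0.4,0,0,0],[0,0,0.4,0,0,0],[0,0,0,0,0,0]]'
python3 - <<'E'
from h import *
rel(*npf(0,g=-.0346))
E
```

```text
clock: 24.9
position: [0.5456, 0.2225, 0.0779]
ee_rot: [-0.348, 2.598, 0.095]
force: [0.0, -0.8, -0.5]
width: 0.715
gripper_force: 30.0
off mm (tool) [ -1.9  -1.4 -54.2] deg [0.07 0.   0.22] q [-0.53  0.32 -0.06  2.31  1.47  0.18 -0.18] f [ 0.  -0.8 -0.5] t 24.9
```

```bash
python3 -m handwheel '[[0,0,0,0,0,0],[0,0,0,0,0,0]]'|head -1
python3 - <<'E'
from h import *
rel(*npf(0,g=-.0346))
E
```

```text
clock: 25.07
off mm (tool) [ -1.6  -0.9 -55.5] deg [ 0.01 -0.02  0.18] q [-0.53  0.31 -0.07  2.31  1.47  0.18 -0.17] f [ 0.3 -0.2  0.3] t 25.07
```

```bash
python3 -m handwheel '[[0.07,0.04,0.3,0,0,-0.04],[0,0,0.3,0,0,0],[0,0,0.2,0,0,0],[0,0,0,0,0,0],[0,0,0,0,0,0]]'
python3 - <<'E'
from h import *
rel(*npf(0,g=-.0346))
E
```

```text
clock: 25.48
position: [0.5504, 0.2254, 0.0642]
ee_rot: [-0.354, 2.597, 0.095]
force: [0.9, 0.5, 0.1]
width: 0.716
gripper_force: 30.0
off mm (tool) [  0.2   0.1 -39.6] deg [-0.02 -0.   -0.01] q [-0.51  0.35 -0.09  2.3   1.66  0.19 -0.36] f [0.9 0.5 0.1] t 25.48
```

```bash
python3 -m handwheel '[[0,0,0.2,0,0,0],[0,0,0.06,0,0,0],[0,0,0,0,0,0]]';python3 -m handwheel '[[0,0,0.05,0,0,0],[0,0,0.03,0,0,0],[0,0,0,0,0,0]]'
python3 - <<'E'
from h import *
rel(*npf(0,g=-.0346))
E
```

```text
clock: 25.73
position: [0.5528, 0.2261, 0.0596]
ee_rot: [-0.354, 2.597, 0.095]
force: [0.2, 0.2, -0.7]
width: 0.714
gripper_force: 30.0
clock: 25.98
position: [0.5531, 0.2263, 0.0589]
ee_rot: [-0.354, 2.596, 0.095]
force: [-9.9, -4.6, 16.1]
width: 0.716
gripper_force: 30.0
off mm (tool) [  0.4   0.3 -33.6] deg [-0.03 -0.05 -0.04] q [-0.49  0.37 -0.12  2.3   1.72  0.2  -0.42] f [-9.9 -4.6 16.1] t 25.98
```

```bash
python3 -m handwheel '[[0,0,0,0,0,0],[0,0,0,0,0,0],[0,0,0,0,0,0],[0,0,0,0,0,0]]' 1
python3 -m handwheel '[[0,0,-0.3,0,0,0],[0,0,-0.7,0,0,0],[0,0,-1,0,0,0],[0,0,-1,0,0,0],[0,0,-1,0,0,0],[0,0,-1,0,0,0],[0,0,0,0,0,0]]'
python3 - <<'E'
from h import *
rel(*npf(0,g=-.0346))
d=cam("wrist"); save(d,"w7.png",1.25)
m=trace("spacer","wrist"); M=rz(NW)@RN
for t in m[:3]:
    r=t["region"]; ys,xs=np.nonzero(r); c=d["image"][r].mean(0)
    if c[0]<130:
        rect=cv2.minAreaRect(np.c_[xs,ys].astype(np.float32)); print(t["score"],rect, r.sum())
for hh in(.034,.048): print(np.round(proj(d,np.array([[a*.033,b*.033,hh] for a,b in((1,1),(1,-1),(-1,-1),(-1,1))])@M.T+[NX,NY,.06]),1).tolist())
plan([.498,-.3465,.09],toolR(np.radians(110)))
E
```

```text
clock: 26.32
position: [0.5535, 0.2265, 0.058]
ee_rot: [-0.355, 2.597, 0.095]
force: [0.4, 0.1, 0.1]
width: 0.958
gripper_force: 0.0
clock: 26.9
position: [0.5089, 0.2142, 0.1409]
ee_rot: [-0.354, 2.594, 0.095]
force: [1.3, 0.2, -0.9]
width: 1.005
gripper_force: 0.0
off mm (tool) [  -0.9    0.5 -127.5] deg [-0.01 -0.18 -0.02] q [-0.43  0.15 -0.21  2.31  0.85  0.28  0.43] f [ 1.3  0.2 -0.9] t 26.9
0.9 ((322.0, 199.0), (88.0, 94.0), 90.0) 8011
[[364.6, 238.7], [280.4, 238.7], [277.6, 154.6], [367.4, 154.6]]
[[366.8, 245.7], [278.2, 245.6], [275.1, 157.3], [370.0, 157.3]]
 N 29 [-0.42, -0.97, 0.14, 0.19, 0.21, 0.72]
```

View pics/w7.png

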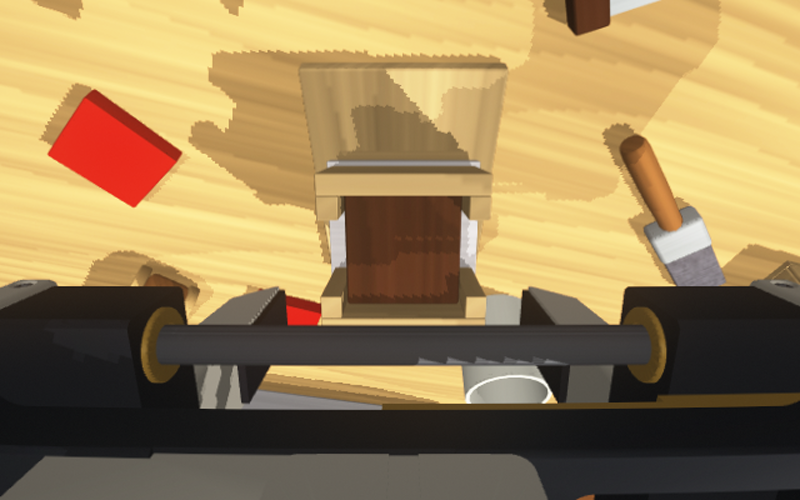

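The spacer (345–462 × 196–303) lies square and flat in the pocket. Next, the disc.

```bash
for i in 1 2 3; do python3 -m handwheel '[[-0.42,-0.97,0.14,0.19,0.21,0.72],[-0.42,-0.97,0.14,0.19,0.21,0.72],[-0.42,-0.97,0.14,0.19,0.21,0.72],[-0.42,-0.97,0.14,0.19,0.21,0.72],[-0.42,-0.97,0.14,0.19,0.21,0.72],[-0.42,-0.97,0.14,0.19,0.21,0.72],[-0.42,-0.97,0.14,0.19,0.21,0.72],[-0.42,-0.97,0.14,0.19,0.21,0.72]]'|head -4; done; python3 -m handwheel '[[-0.42,-0.97,0.14,0.19,0.21,0.72],[-0.42,-0.97,0.14,0.19,0.21,0.72],[-0.42,-0.97,0.14,0.19,0.21,0.72],[-0.42,-0.97,0.14,0.19,0.21,0.72],[-0.42,-0.97,0.14,0.19,0.21,0.72],[0,0,0,0,0,0],[0,0,0,0,0,0]]' | head -3
python3 - <<'E'
from h import *
t=toolR(np.radians(110)); rel(np.array([.498,-.3465,.09]),t); d=cam("wrist")
for tr in trace("disc","wrist")[:2]:
    m=tr["region"]; ys,xs=np.nonzero(m); print(round(tr["score"],2),xs.mean(),ys.mean(),m.sum())
    b=fit([(d,m.astype(float))],PARTS["disc"],(.498,-.3465),[0])[0]; print(b)
    if b[0]<.12: x,y,w=b[1]; a=plan([x,y,-.015],t); plan([x,y,-.034],t,a)
E
```

```text
clock: 27.67
position: [0.5937, 0.0648, 0.1409]
ee_rot: [0.215, 2.741, 0.073]
force: [0.5, -0.2, -1.1]
clock: 28.33
position: [0.6116, -0.1034, 0.1254]
ee_rot: [0.813, 2.777, 0.048]
force: [-0.0, -0.0, 0.0]
clock: 29.0
position: [0.5597, -0.2627, 0.1019]
ee_rot: [1.429, 2.692, 0.025]
force: [0.4, -1.0, 0.2]
clock: 29.58
position: [0.4949, -0.3459, 0.0859]
ee_rot: [-1.806, -2.566, -0.005]
off mm (tool) [ 1.6 -2.7  4.1] deg [-0.03  0.3   0.28] q [ 0.52  0.5   0.    1.74 -0.01  0.9   0.87] f [ 0.4  0.1 -0.7] t 29.58
0.71 322.01815119760477 194.25149700598803 5344
(np.float64(0.024233151344370082), array([ 0.49434786, -0.34650903,  0.12530516]))
 N 6 [-0.02, -0.03, 0.84, 0.01, -0.01, -0.0]
 N 1 [0.0, 0.0, 0.95, 0.0, 0.0, 0.0]
```

```bash
python3 -m handwheel '[[-0.02,-0.03,0.84,0.01,-0.01,0],[-0.02,-0.03,0.84,0.01,-0.01,0],[-0.02,-0.03,0.84,0.01,-0.01,0],[-0.02,-0.03,0.84,0.01,-0.01,0],[-0.02,-0.03,0.84,0.01,-0.01,0],[-0.02,-0.03,0.8,0.01,-0.01,0],[0,0,0,0,0,0],[0,0,0,0,0,0]]' | head -4
python3 - <<'E'
from h import *
t=toolR(np.radians(110)); rel(np.array([.4943,-.3465,-.034]),t); plan([.4943,-.3465,-.034],t)
E
```

```text
clock: 30.35
position: [0.4941, -0.346, -0.014]
ee_rot: [-1.799, -2.572, 0.002]
force: [-0.1, -0.6, 1.0]
off mm (tool) [  0.6  -0.1 -20. ] deg [ 0.15  0.12 -0.05] q [0.52 0.63 0.   1.82 0.   0.7  0.87] f [-0.1 -0.6  1. ] t 30.35
 N 1 [-0.03, 0.01, 1.0, -0.04, -0.03, 0.01]
```

```bash
python3 -m handwheel '[[-0.03,0,0.5,-0.04,-0.03,0],[0,0,0.35,0,0,0],[0,0,0.13,0,0,0],[0,0,0,0,0,0],[0,0,0,0,0,0]]' | head -4
python3 -m handwheel '[[0,0,0,0,0,0],[0,0,0,0,0,0],[0,0,0,0,0,0],[0,0,0,0,0,0],[0,0,0,0,0,0]]' 0.5 30
python3 - <<'E'
from h import *
t=toolR(np.radians(110)); rel(np.array([.4943,-.3465,-.034]),t)
E
```

```text
clock: 30.77
position: [0.4942, -0.3479, -0.0332]
ee_rot: [1.802, 2.572, -0.001]
force: [0.0, 0.2, 0.1]
clock: 31.18
position: [0.4943, -0.3479, -0.0331]
ee_rot: [1.802, 2.571, -0.001]
force: [0.1, 0.2, 1.9]
width: 0.712
gripper_force: 30.0
off mm (tool) [-1.3 -0.5 -0.9] deg [-0.05 -0.11  0.04] q [ 0.52  0.66 -0.    1.83  0.    0.65  0.87] f [0.1 0.2 1.9] t 31.18
```

```bash
python3 -m handwheel '[[0,0,-0.3,0,0,0],[0,0,-0.8,0,0,0],[0,0,-1,0,0,0],[0,0,-1,0,0,0],[0,0,-1,0,0,0],[0,0,-1,0,0,0],[0,0,-1,0,0,0],[0,0,-1,0,0,0]]' | head -3
python3 - <<'E'
from h import *
plan(*npf(.14,dx=.0013,g=-.0331))
E
```

```text
clock: 31.85
position: [0.4938, -0.3476, 0.1102]
ee_rot: [1.802, 2.571, -0.001]
 N 28 [0.5, 0.98, -0.14, -0.2, -0.21, -0.74]
```

```bash
for i in 1 2 3; do python3 -m handwheel '[[0.5,0.98,-0.14,-0.2,-0.21,-0.74],[0.5,0.98,-0.14,-0.2,-0.21,-0.74],[0.5,0.98,-0.14,-0.2,-0.21,-0.74],[0.5,0.98,-0.14,-0.2,-0.21,-0.74],[0.5,0.98,-0.14,-0.2,-0.21,-0.74],[0.5,0.98,-0.14,-0.2,-0.21,-0.74],[0.5,0.98,-0.14,-0.2,-0.21,-0.74],[0.5,0.98,-0.14,-0.2,-0.21,-0.74]]'|head -4; done; python3 -m handwheel '[[0.5,0.98,-0.14,-0.2,-0.21,-0.74],[0.5,0.98,-0.14,-0.2,-0.21,-0.74],[0.5,0.98,-0.14,-0.2,-0.21,-0.74],[0.5,0.98,-0.14,-0.2,-0.21,-0.74],[0,0,0,0,0,0],[0,0,0,0,0,0]]'
python3 - <<'E'
from h import *
rel(*npf(0,dx=.0013,g=-.0331)); plan(*npf(.09,dx=.0013,g=-.0331))
E
```

```text
clock: 32.52
position: [0.5874, -0.1974, 0.133]
ee_rot: [1.163, 2.743, 0.035]
force: [0.6, 0.3, -0.5]
clock: 33.18
position: [0.6084, -0.0242, 0.154]
ee_rot: [0.538, 2.775, 0.066]
force: [0.0, 0.6, -0.4]
clock: 33.85
position: [0.5556, 0.1439, 0.1599]
ee_rot: [-0.063, 2.687, 0.092]
force: [0.1, -0.7, -0.6]
clock: 34.35
position: [0.5044, 0.2158, 0.1542]
ee_rot: [-0.347, 2.604, 0.103]
force: [0.5, -0.6, 0.2]
width: 0.708
gripper_force: 30.0
off mm (tool) [  -2.9    3.2 -139.4] deg [-0.3   0.32  0.38] q [-0.35  0.13 -0.31  2.28  0.73  0.32  0.55] f [ 0.5 -0.6  0.2] t 34.35
 N 3 [0.04, -0.06, 0.82, 0.03, -0.03, -0.03]
```

```bash
python3 -m handwheel '[[0.04,-0.06,0.82,0.03,-0.03,-0.03],[0.04,-0.06,0.82,0.03,-0.03,-0.03],[0.04,-0.06,0.82,0.03,-0.03,-0.03],[0,0,0.4,0,0,0],[0,0,0.4,0,0,0],[0,0,0,0,0,0],[0,0,0,0,0,0]]' | head -4
python3 - <<'E'
from h import *
rel(*npf(0,dx=.0013,g=-.0331))
E
```

```text
clock: 34.93
position: [0.5364, 0.2186, 0.0963]
ee_rot: [-0.346, 2.598, 0.092]
force: [0.0, -0.9, 0.4]
off mm (tool) [ -1.2  -2.7 -73.5] deg [ 0.21 -0.01  0.28] q [-0.52  0.27 -0.09  2.31  1.24  0.2   0.05] f [ 0.  -0.9  0.4] t 34.93
```

```bash
python3 -m handwheel '[[0.06,0.13,0.2,-0.05,0,-0.07],[0,0,0.2,0,0,0],[0,0,0,0,0,0],[0,0,0,0,0,0]]' | head -4
python3 - <<'E'
from h import *
rel(*npf(0,dx=.0013,g=-.0331))
E
```

```text
clock: 35.27
position: [0.5385, 0.222, 0.0895]
ee_rot: [-0.353, 2.596, 0.095]
force: [0.1, -0.3, -0.6]
off mm (tool) [ -0.4   0.  -66.1] deg [-0.01 -0.07  0.01] q [-0.54  0.28 -0.07  2.31  1.33  0.19 -0.04] f [ 0.1 -0.3 -0.6] t 35.27
```

```bash
python3 -m handwheel '[[0.02,0,0.3,0,0,0],[0,0,0.3,0,0,0],[0,0,0.15,0,0,0],[0,0,0,0,0,0],[0,0,0,0,0,0]]' | head -4
python3 - <<'E'
from h import *
rel(*npf(0,dx=.0013,g=-.0331))
E
```

```text
clock: 35.68
position: [0.5454, 0.2239, 0.0761]
ee_rot: [-0.353, 2.596, 0.095]
force: [-0.7, -0.1, -0.1]
off mm (tool) [  0.1   0.1 -51. ] deg [-0.01 -0.06  0.  ] q [-0.54  0.32 -0.06  2.31  1.51  0.18 -0.22] f [-0.7 -0.1 -0.1] t 35.68
```

```bash
python3 -m handwheel '[[0,0,0.1,0,0,0],[0,0,0.04,0,0,0],[0,0,0,0,0,0]]'|head -4;python3 -m handwheel '[[0,0,0.05,0,0,0],[0,0,0.02,0,0,0],[0,0,0,0,0,0]]'|head -4
python3 - <<'E'
from h import *
rel(*npf(0,dx=.0013,g=-.0331))
E
```

```text
clock: 35.93
position: [0.5467, 0.2245, 0.0734]
ee_rot: [-0.354, 2.596, 0.095]
force: [0.8, -0.3, -1.3]
clock: 36.18
position: [0.5469, 0.2246, 0.0731]
ee_rot: [-0.354, 2.595, 0.096]
force: [-13.1, -4.3, 20.3]
off mm (tool) [  0.2   0.2 -47.6] deg [-0.03 -0.11 -0.01] q [-0.54  0.33 -0.06  2.31  1.56  0.18 -0.27] f [-13.1  -4.3  20.3] t 36.18
```

```bash
python3 -m handwheel '[[0,0,-0.03,0,0,0],[0,0,0,0,0,0],[0,0,0,0,0,0],[0,0,0,0,0,0],[0,0,0,0,0,0]]' 1
python3 -m handwheel '[[0,0,-0.3,0,0,0],[0,0,-0.7,0,0,0],[0,0,-1,0,0,0],[0,0,-1,0,0,0],[0,0,-1,0,0,0],[0,0,-1,0,0,0],[0,0,0,0,0,0],[0,0,0,0,0,0]]'
python3 - <<'E'
from h import *
d=cam("wrist"); M=rz(NW)@RN
for t in trace("disc","wrist")[:2]:
    r=t["region"]; ys,xs=np.nonzero(r); print(round(t["score"],2),r.sum(),cv2.fitEllipse(max(cv2.findContours(r.astype(np.uint8),0,1)[0],key=len)))
P=cyl(.033,.016)@M.T; 
for hz in (.044,.048,.052):
    print(hz,cv2.fitEllipse(proj(d,(cyl(.033,.016)[40:]+[0,0,hz])@M.T+[NX,NY,.06]).astype(np.float32)))
for n in("scene","side"):
    d2=cam(n)
    for t in trace("disc",n)[:2]: ys,xs=np.nonzero(t["region"]); print(n,round(t["score"],2),xs.mean(),ys.mean(),len(xs),proj(d2,M@[0,0,.064]+[NX,NY,.06]))
    for l in("block","spacer","wheel","coaster","toy_car","glue","mug","brush","offcut","try_square"):
        for t in place_of(l,n)[:4]:
            if t["score"]>.4: print(n,l,np.round(on_z(d2,[t["point"][0]*640,t["point"][1]*400],0)[0][:2],3),end="; ")
E
```

```text
clock: 36.6
position: [0.547, 0.2246, 0.0725]
ee_rot: [-0.354, 2.597, 0.095]
force: [-0.0, -0.1, 0.4]
width: 0.988
gripper_force: 0.0
clock: 37.27
position: [0.5004, 0.2113, 0.1587]
ee_rot: [-0.352, 2.594, 0.096]
force: [0.1, 0.8, 0.3]
width: 0.999
gripper_force: 0.0
0.75 6111 ((322.87469482421875, 193.97842407226562), (86.61308288574219, 88.0632095336914), 162.98226928710938)
0.66 1444 ((470.5965881347656, 11.54442310333252), (28.783048629760742, 91.1178970336914), 80.67994689941406)
0.044 ((323.2439880371094, 197.20657348632812), (86.159912109375, 89.10466003417969), 89.49091339111328)
0.048 ((323.25640869140625, 198.57177734375), (87.3858871459961, 90.46796417236328), 89.49785614013672)
0.052 ((323.2691955566406, 199.97866821289062), (88.64681243896484, 91.87351989746094), 89.50433349609375)
scene 0.42 382.9072847682119 170.3112582781457 151 [[383.66949487 167.33075081]]
scene 0.31 232.64395229982964 207.9199318568995 587 [[383.66949487 167.33075081]]
scene block [0.483 0.286]; scene spacer [ 0.711 -0.439]; scene spacer [ 0.575 -0.495]; scene spacer [0.579 0.011]; scene wheel [ 0.523 -0.172]; scene coaster [ 0.346 -0.197]; scene toy_car [0.767 0.021]; scene glue [ 0.697 -0.293]; scene mug [0.701 0.372]; scene brush [0.516 0.441]; scene offcut [ 0.569 -0.492]; scene try_square [0.368 0.265]; side 0.87 277.753125 229.35625 320 [[279.5095535  227.22401448]]
side spacer [0.576 0.03 ]; side spacer [0.605 0.164]; side spacer [0.732 0.15 ]; side wheel [0.761 0.02 ]; side coaster [ 0.334 -0.183]; side toy_car [0.752 0.037]; side mug [0.696 0.372]; side brush [0.532 0.458]; side offcut [ 0.578 -0.517]; side try_square [0.371 0.267];
```

The disc's outline matches the predicted flat pose: within about 4 px, at its seated height, resting against the lower wall. Bystanders have not moved, so I'm handing in.

```bash
python3 -c "
from cell import *
print(sign_off())"
```

```text
the job is handed in; nothing more can be done
None
```

I stacked the block, spacer and clock face (marks out) in the sloping pocket in that order, let go of each before adding the next, and handed in at about 37 s of the 72 s; hand-in returned no verdict, but the last camera checks showed the face flat and seated with the bystanders unmoved.

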